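# Slide a cover plate out to its tag line

## Task

Push the flat aluminium cover plate along the wooden stand towards the stand's red edge until its tag slot hangs out over that edge and the yellow painted line across the plate lies right along the edge, square to it. Only push or slide the plate with the fingers: do not pick it up or lift it, and leave it lying flat on the stand when you let go. Leave the bearing, the piston and the can where they are.

Things in the scene. Friction and masses are not known exactly. Their poses are not given: they have to be found in the camera images.
- stand: low stand, an upturned timber tray fixed to the bench, 320 (x) x 360 (y) x 60 high, smooth flat brown top with a red steel strip 22 mm wide, flush, along its +x edge. Origin: centre of its underside, z up; +x points level to the red edge, away from the robot, turned up to 0.4 rad either way. Top is 60 mm above the origin
- edge (a point): middle of the stand's red edge: top corner line, 160 mm from the stand's origin along its +x and 60 mm up; axes as the stand's, so the edge line runs along y and everything with x above 0 is past the edge
- plate: loose aluminium cover plate 160 (x) x 100 (y) x 8 thick, 0.22-0.45 kg, flat on the stand. Origin: centre of underside; +x to the leading end, facing the red edge, up to 0.25 rad askew. Tag slot 14 x 30 through it, 59 mm ahead of the origin; straight trailing end 80 mm behind it. Bolt holes and ring are flat marks. Friction on the stand not known; stays where left; tips off if its origin passes the edge
- line (a point): middle of the yellow painted line, 6 mm wide, that runs straight across the plate's full width (along the plate's y), on its top face; 30 mm ahead of the plate's origin, 50 mm behind its leading end and 8 mm above its underside; axes as the plate's
- bearing: loose steel bearing ring, 52 diameter x 16 high, bore 25, lying on the stand near one side; leave alone. Origin at the centre of its underside
- piston: loose dark steel piston, 52 diameter x 45 high, standing on the stand near the other side; leave alone. Origin at the centre of its underside
- can: loose round metal can with a blue band, 66 diameter x 120 high, standing on the bench to the right of the stand; leave alone. Origin at the centre of its underside
Not all that is in view belongs to the job. Of the things that look like the plate, the middle-sized one is meant.

How it is judged:
By the outcome, as a careful person would: the job done as asked, in the order asked, and still so for the second after the job is handed in, with the robot touching nothing.
It also fails if it takes over 43 s, if anything falls off the work surface, if the arm or the gripper's body presses on something with over 40 N, if the wrist force passes 120 N, or if a joint passes its speed limit or range.

## Robot

A 6-joint arm with a two-finger parallel gripper is mounted at the origin on the work surface. World frame = base frame: x ahead of the robot, y to its left, z up, the work surface at z = 0. Lengths are in mm, angles in degrees, forces in N, time in s.
With the tool pointing down it reaches from about 350 to 850 mm from the base axis. Payload 8.1 kg.
Tool frame: the origin (TCP) lies between the finger pads; the fingertips stand 8 mm ahead of it and the grasp point (between the pads) lies 11 mm behind it (r.tip_extent is the distance from the TCP to the fingertips, in mm); z points along the fingers, y is the direction in which the jaws open and shut (so a half turn about z gives the same grasp; the last joint's range is limited). The gripper opens to 85 mm and grips with 20 to 120 N. Pads are 22 mm wide; open, the fingers measure 114 mm over their backs; the gripper's body (76 mm by 85 mm) begins 54 mm behind the grasp point. The pads swing forward as they close: fully open they stand 13 mm farther back than shut.
Start: joints at [-72.903, 7.471, 85.268, -0, 87.261, -4.893], TCP at [224.688, -556.346, 239.292] pointing down, gripper open.
Joint ranges: [-169.43, 169.43], [-51.17, 129.36], [1.28, 143.12], [-76.62, 256.62], [0, 156.53], [-152.29, 152.29]. Speed limits (degrees/s): [136.94, 136.94, 159.86, 180, 180, 180].

## Interface

Orientations are given as [roll, pitch, yaw] about the fixed x, y, z axes, in that order (R = Rz(yaw) Ry(pitch) Rx(roll)).
In Python, from bench import sensors, viewer, hand_in, r gives the robot as it stands. The module is installed in compiled form; this text tells all that it offers.
- The arm moves only by the tool move_arm, never from a script. Its argument "rows" is a list that holds one entry, the list of rows, each a list of 6 numbers: the shift along the tool's x, y, z in m, then the turn, a rotation vector about the tool's x, y, z in degrees. In form: [[[tx, ty, tz, rx, ry, rz], ...]]. A call has 1 to 20 rows; each row is the pose to reach, as a shift and turn from the pose commanded when the call began, along the tool's axes at that moment; what a row does not reach only later rows make up. A row lasts 1/10 s, in which the tool goes at most 50 mm and 8.59 degrees, less where a joint would pass 70% of its speed; a pose out of reach is approached as far as the arm can. A call with a gripper value outside its range is refused whole. "grip" is the opening, from 0 (shut) to 1 (fully open), set as the call begins (left out, the last holds). The fingers move at their own pace and stop on an object; "newtons" is the grip in N (left out, the last holds). Time passes only in rows, so rows that repeat a pose let the fingers close. It gives the time, the measured TCP pose, the force and the opening at its end, in the units of the state.
- sensors.sense(): the state, without advancing time (a new reading comes with each control period).
- viewer.snapshot(name): name is "scene" or "side" or "wrist"; returns a dict with "color" (400x640x3 uint8, red, green, blue), "camera_matrix" (3x3 intrinsics, pixels), "k1" (the pictures are not rectified: a ray, as slopes to the right and down, at radius r is drawn at 1 + k1 r^2 times it, then the intrinsics apply), "R" (3x3) and "t" (3): a world point X has camera coordinates R X + t. Camera axes: x right, y down, z forward; pixel columns grow to the right and rows downward; lengths in mm; the calibration is good to about 2 mm. A picture is of the moment at which its call begins. There is no depth.
- hand_in(): hands the job in, once; it reports no verdict.
The state is a dict: "time": time; "joint_pos": joint angles; "qd": joint speeds; "joint_efforts": joint torques, N m; "tool_pos": TCP position; "tcp_rot": TCP orientation; "ft_force": force on the tool from outside, world axes, zero at the start; "wrist_torque": the same for the moment, N m; "finger_gap": finger opening in mm.
Only numpy, scipy, OpenCV 4.12 (cv2) and the standard library are available. Lean on these libraries where they do the work, as an engineer would, in place of code of your own. Each camera call takes 0.05 s, during which the arm holds its last target.

## Working session

There is one attempt and no reset: what is moved stays moved. The work goes in short steps, Python scripts to look and compute and a tool call to move; the robot and the scene stay as the last step left them, time stands still between calls to the robot, and variables do not carry over. Pictures are saved under pics/ and viewed, and the job is handed in when it is done.

Besides the shell and the picture viewer there is one more tool, called after ">>>" as name([rows], argument=value, ...), one row to a line, values as JSON. move_arm: Moves the arm, as the interface text tells. Its arguments: {"type":"object","properties":{"rows":{"type":"array","items":{"type":"array","items":{"type":"array","items":{"type":"number"}}}},"grip":{"type":"number"},"newtons":{"type":"number"}},"required":["rows"]}

```bash
mkdir -p pics; cat > h.py <<'E'
import numpy as np, cv2
from bench import sensors, viewer, hand_in, r
def snap(n,f):
    s=viewer.snapshot(n); cv2.imwrite('pics/'+f+'.png',s['color'][...,::-1]); np.savez('pics/'+f+'.npz',**{k:np.array(v) for k,v in s.items()}); return s
def load(f): return dict(np.load('pics/'+f+'.npz'))
def ray(s,uv,z):
    K=s['camera_matrix'];k1=float(s['k1'])
    uv=np.atleast_2d(np.array(uv,float))
    p=cv2.undistortPoints(uv[:,None],K,np.array([k1,0,0,0,0.]))[:,0]
    d=np.c_[p,np.ones(len(p))]@s['R']; c=-s['R'].T@s['t']
    return c+d*((z-c[2])/d[:,2])[:,None]
def proj(s,X):
    X=np.atleast_2d(np.array(X,float))
    return cv2.projectPoints(X,cv2.Rodrigues(s['R'])[0],s['t'],s['camera_matrix'],np.array([float(s['k1']),0,0,0,0]))[0][:,0]
E
python3 - <<'E'
from h import *
for n in ['scene','side','wrist']:
    s=snap(n,n+'0'); print(n,s['k1'],(-s['R'].T@s['t']).round())
print(sensors.sense())
E
```

```text
scene -0.09391664566744977 [1303.  226. 1103.]
side -0.055134719500887705 [367. 811. 605.]
wrist -0.007407547096052593 [ 286. -532.  372.]
{'time': 0.15, 'joint_pos': array([-7.29051781e+01,  7.50806279e+00,  8.53175817e+01,  1.16870384e-03,
        8.72619490e+01, -4.89070873e+00]), 'qd': array([-0.02999457, -0.18825536, -0.24859981,  0.05219458, -0.00055701,
        0.07166645]), 'joint_efforts': array([ 1.32628578e-03, -5.70063472e+01, -5.01156449e+01, -1.43980101e-04,
        9.60448582e-03,  3.47624427e-05]), 'tool_pos': array([ 224.54527144, -555.92891939,  238.42997173]), 'tcp_rot': array([-1.79912825e+02, -8.63084738e-03,  2.19854673e+01]), 'ft_force': array([-0.94576641, -1.23611282,  0.36912863]), 'wrist_torque': array([-0.03214312, -0.0050971 ,  0.00229362]), 'finger_gap': 85.01979307515568}
```

View pics/scene0.png

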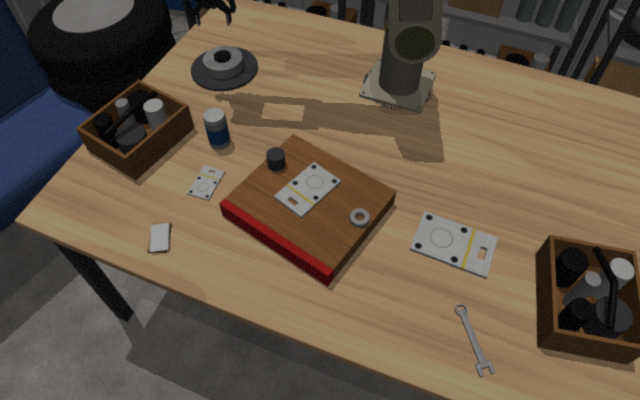

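View pics/side0.png

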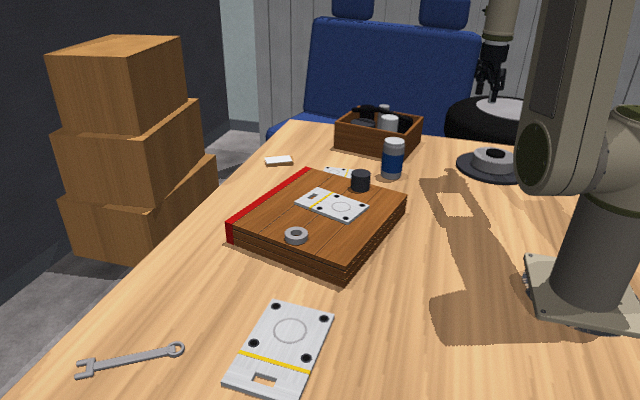

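Three things look like the plate in the scene picture: a small one at (206,183) on the bench, one at (308,189) on the stand, and a large one at (455,243) on the bench. The one on the stand is the middle-sized one and lies where the task says, so that is the one meant. Next I'll enlarge it and measure.

```bash
python3 - <<'E'
from h import *
s=load('scene0'); im=s['color'][...,::-1].copy()
cv2.imwrite('pics/crop0.png',cv2.resize(im[125:285,210:405],None,fx=3.7,fy=3.7,interpolation=cv2.INTER_CUBIC))
for f in ['scene0','side0']:
    s=load(f); im=s['color'][...,::-1].copy()
    hsv=cv2.cvtColor(im,cv2.COLOR_BGR2HSV)
    x0,x1,y0,y1=(220,400,130,280) if f=='scene0' else (220,410,160,285)
    roi=np.zeros(im.shape[:2],np.uint8); roi[y0:y1,x0:x1]=255
    w=cv2.inRange(hsv,(0,0,110),(179,60,255))&roi
    ye=cv2.inRange(hsv,(22,130,120),(35,255,255))&roi
    m=cv2.morphologyEx(w|ye,cv2.MORPH_CLOSE,np.ones((3,3)))
    cs,_=cv2.findContours(m,0,2)
    for c in sorted(cs,key=cv2.contourArea)[::-1][:2]:
        print(f,'plate',cv2.contourArea(c),cv2.minAreaRect(c))
        q=cv2.approxPolyDP(c,6,True)[:,0]; print(q.tolist()); print(ray(s,q,68).round(1).tolist())
    P=ray(s,np.argwhere(ye)[:,::-1],68)
    print('yellow',len(P),P.mean(0).round(1)); v=cv2.fitLine(P[:,:2].astype(np.float32),cv2.DIST_HUBER,0,.01,.01).ravel();print(v,np.degrees(np.arctan2(v[1],v[0])))
    red=(cv2.inRange(hsv,(0,170,60),(6,255,255))|cv2.inRange(hsv,(174,170,60),(179,255,255)))&roi
    c=max(cv2.findContours(red,0,2)[0],key=cv2.contourArea)
    q=cv2.approxPolyDP(c,3,True)[:,0];print('red',q.tolist(),ray(s,q,60).round(1).tolist())
E
```

```text
scene0 plate 1682.5 ((306.76312255859375, 187.7381591796875), (33.61628341674805, 59.67596435546875), 47.862403869628906)
[[314, 162], [274, 195], [300, 215], [340, 180]]
[[488.4, -111.4, 68.0], [635.8, -166.6, 68.0], [668.9, -76.7, 68.0], [521.3, -21.0, 68.0]]
scene0 plate 213.5 ((359.0, 215.5), (15.0, 18.0), 90.0)
[[354, 209], [354, 222], [368, 219]]
[[598.2, 46.8, 68.0], [636.6, 60.4, 68.0], [614.2, 90.9, 68.0]]
yellow 27 [ 607.2 -103.4   68. ]
[ 3.448604e-01  9.386540e-01  6.033493e+02 -1.138210e+02] 69.82672
red [[220, 203], [221, 208], [325, 276], [331, 273], [330, 267], [226, 199]] [[709.3, -292.1, 60.0], [722.6, -281.7, 60.0], [804.0, 46.5, 60.0], [791.1, 57.0, 60.0], [776.8, 48.8, 60.0], [691.5, -283.6, 60.0]]
side0 plate 1309.0 ((331.0107727050781, 204.38613891601562), (72.05555725097656, 25.016977310180664), 19.440034866333008)
[[294, 201], [347, 222], [369, 205], [319, 187]]
[[670.0, -74.1, 68.0], [521.9, -19.1, 68.0], [486.7, -112.3, 68.0], [630.7, -165.3, 68.0]]
side0 plate 211.0 ((296.0, 233.0), (12.0, 22.0), 90.0)
[[285, 231], [293, 239], [307, 234], [301, 227]]
[[646.1, 59.6, 68.0], [619.1, 83.7, 68.0], [595.8, 56.1, 68.0], [617.1, 33.3, 68.0]]
yellow 58 [ 606.  -117.7   68. ]
[ 2.3246163e-01  9.7260559e-01  6.0954706e+02 -1.0051440e+02] 76.55795
red [[310, 168], [305, 166], [227, 219], [227, 242], [233, 244], [231, 224]] [[692.1, -286.0, 60.0], [710.1, -294.5, 60.0], [797.5, 42.1, 60.0], [755.8, 127.0, 60.0], [740.2, 129.9, 60.0], [779.1, 58.9, 60.0]]
```

View pics/crop0.png

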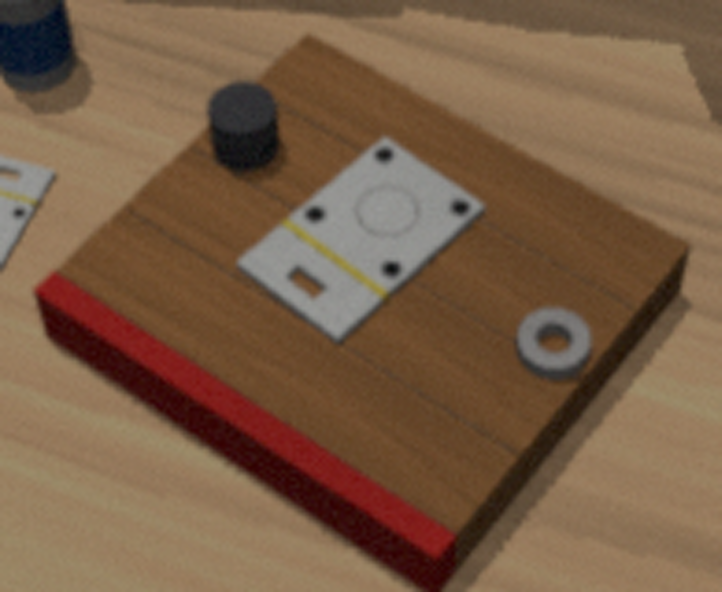

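The crop confirms it: white plate on the stand, with its yellow line at about (302,195), slot at (293,201), and the leading end facing the red strip. The scene and side views agree to about 2 mm. Next I'll work out the first move, to above the trailing end.

```bash
cat >> h.py <<'E'
from scipy.spatial.transform import Rotation as Ro
def rel(c0,yaw0,c1,yaw1):
    """shift (m, tool axes) and rz for tool pointing down"""
    R=Ro.from_euler('xyz',[180,0,yaw0],degrees=True)
    return (R.inv().apply(np.array(c1)-np.array(c0))/1000).round(4).tolist(), -(yaw1-yaw0)
E
python3 - <<'E'
from h import *
s=load('scene0')
print('piston top',ray(s,[[275,155]],105),'bearing',ray(s,[[359,217]],72),'can',ray(s,[[215,117]],120))
print(r.tip_extent, load('wrist0')['camera_matrix'])
print(rel([224.688,-556.346,239.292],22,[515,-80,260],-20))
E
```

```text
piston top [[ 534.6137034  -208.29464528  105.        ]] bearing [[619.74378072  67.86899064  72.        ]] can [[ 478.71451972 -426.15137772  120.        ]]
8.0 [[352.54450764   0.         318.85782961]
 [  0.         352.54450764 199.67154286]
 [  0.           0.           1.        ]]
([0.4476, -0.3329, -0.0207], 42)
```

View pics/wrist0.png

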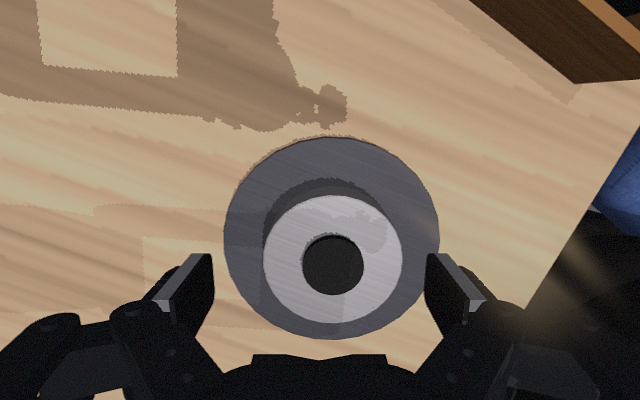

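The wrist view shows an unrelated flanged disc under the gripper, which is well clear at this height. Moving to above the trailing end.

>>> move_arm([
  [[0.02,-0.015,-0.02,0,0,3],[0.06,-0.045,-0.02,0,0,8],[0.1,-0.075,-0.02,0,0,12],[0.14,-0.104,-0.02,0,0,16],[0.18,-0.134,-0.02,0,0,20],[0.22,-0.164,-0.02,0,0,24],[0.26,-0.193,-0.02,0,0,27],[0.3,-0.223,-0.02,0,0,30],[0.34,-0.253,-0.02,0,0,34],[0.38,-0.283,-0.02,0,0,37],[0.41,-0.305,-0.02,0,0,39],[0.435,-0.323,-0.02,0,0,41],[0.448,-0.333,-0.02,0,0,42],[0.448,-0.333,-0.02,0,0,42],[0.448,-0.333,-0.02,0,0,42],[0.448,-0.333,-0.02,0,0,42]],
], grip=0.65)

```text
time: 1.75
tool_pos: [515.0, -80.6, 259.1]
tcp_rot: [180.0, 0.0, -20.0]
ft_force: [0.4, 0.1, -0.4]
finger_gap: 55.6
```

```bash
python3 - <<'E'
from h import *
s=snap('wrist','wrist1'); st=sensors.sense(); print(st['time'],st['tool_pos'],st['tcp_rot'],st['joint_pos'].round(1),st['finger_gap'],st['ft_force'])
E
```

```text
1.8 [514.97621414 -80.72801869 259.22472284] [ 1.79984944e+02  9.20774418e-03 -2.00617715e+01] [-14.5  -5.2  96.1  -0.   89.2  95.5] 55.86766110801209 [ 0.72225926  0.07884474 -0.60504685]
```

View pics/wrist1.png

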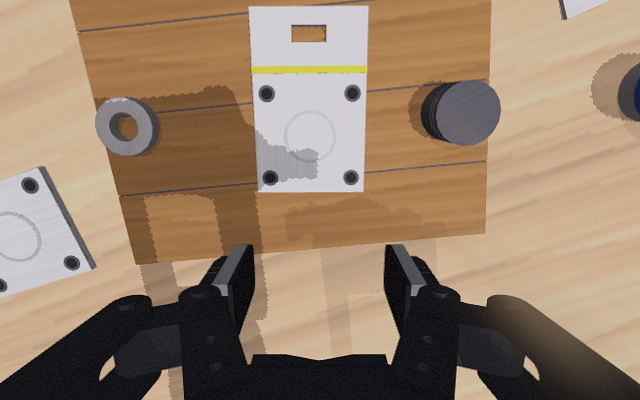

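The wrist view shows the plate square in front: trailing corners at about (257,190) and (363,191), yellow line at row 69, bearing at the left (127,126), piston at the right (460,112). Measuring from it.

```bash
cat >> h.py <<'E'
def plate_w(s,roi=None):
    im=s['color'][...,::-1].copy(); hsv=cv2.cvtColor(im,cv2.COLOR_BGR2HSV)
    ye=cv2.inRange(hsv,(22,120,100),(35,255,255))
    n,l,st,_=cv2.connectedComponentsWithStats(cv2.morphologyEx(ye,cv2.MORPH_CLOSE,np.ones((5,5))))
    i=1+np.argmax(st[1:,4]); ye=(l==i).astype(np.uint8)*255
    P=ray(s,np.argwhere(ye)[:,::-1],68)[:,:2]
    (c,wh,_)=cv2.minAreaRect(P.astype(np.float32)); v=cv2.fitLine(P.astype(np.float32),cv2.DIST_HUBER,0,.01,.01).ravel()
    a=np.degrees(np.arctan2(v[1],v[0]))%180-90
    return np.array(c),wh,a,ye
E
python3 - <<'E'
from h import *
s=load('wrist1'); c,wh,a,ye=plate_w(s); print('line',c,wh,a)
w=ray(s,[[257,190.5],[363,191.5],[249,6],[369,6]],68); print(w.round(1).tolist(), 'trail ang',np.degrees(np.arctan2(*(w[0]-w[1])[:2][::-1]))-90)
e=ray(s,[[136,264],[485,233],[491,0],[75,20]],60);print('stand',e.round(1).tolist(),np.degrees(np.arctan2(*(e[0]-e[1])[:2][::-1]))-90)
print('piston',ray(s,[[468,112]],105),'bearing',ray(s,[[127,125]],76))
E
```

```text
line [ 607.35351562 -106.59944153] (100.7972640991211, 5.349987030029297) -19.797417
[[522.9, -22.5, 68.0], [487.5, -116.5, 68.0], [670.9, -77.2, 68.0], [636.7, -170.8, 68.0]] trail ang -20.640046719521138
stand [[492.4, 126.8, 60.0], [402.3, -218.6, 60.0], [607.2, -271.4, 60.0], [715.0, 68.5, 60.0]] -14.625240278532274
piston [[ 530.8723277 -213.6309868  105.       ]] bearing [[618.416226    60.11053001  76.        ]]
```

>>> move_arm([
  [[-0.02,-0.004,0.02,0,0,0.4],[-0.043,-0.0075,0.055,0,0,0.4],[-0.043,-0.0075,0.095,0,0,0.4],[-0.043,-0.0075,0.13,0,0,0.4],[-0.043,-0.0075,0.155,0,0,0.4],[-0.043,-0.0075,0.17,0,0,0.4],[-0.043,-0.0075,0.178,0,0,0.4],[-0.043,-0.0075,0.18,0,0,0.4],[-0.043,-0.0075,0.18,0,0,0.4]],
])

```text
time: 2.7
tool_pos: [477.9, -58.5, 79.9]
tcp_rot: [-180.0, -0.0, -20.4]
ft_force: [-0.2, -0.1, -0.0]
finger_gap: 55.5
```

```bash
python3 - <<'E'
from h import *
snap('wrist','wrist2'); snap('side','side2'); st=sensors.sense(); print(st['time'],st['tool_pos'],st['tcp_rot'],st['ft_force'])
im=cv2.imread('pics/side2.png'); cv2.imwrite('pics/side2c.png',cv2.resize(im[120:290,220:480],None,fx=3,fy=3))
E
```

```text
2.8 [478.46640503 -58.45503745  80.54715807] [-1.79986470e+02 -1.16193319e-01 -2.04251795e+01] [-0.67537363 -0.41712354  0.2681762 ]
```

View pics/side2c.png

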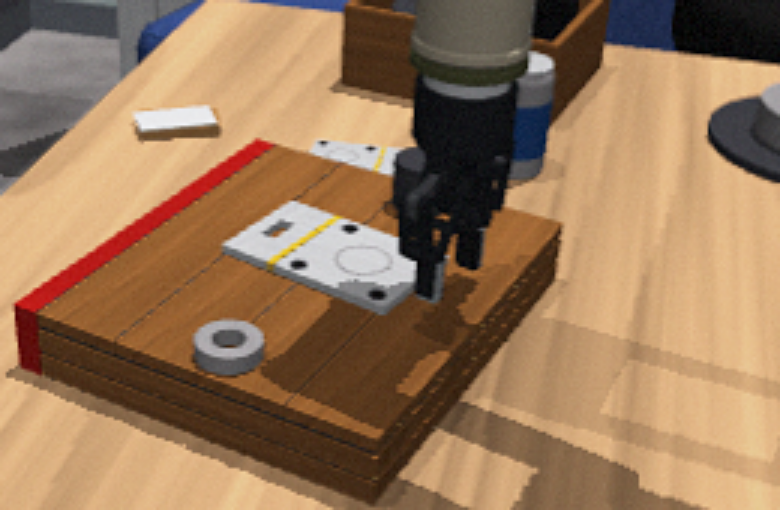

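View pics/wrist2.png

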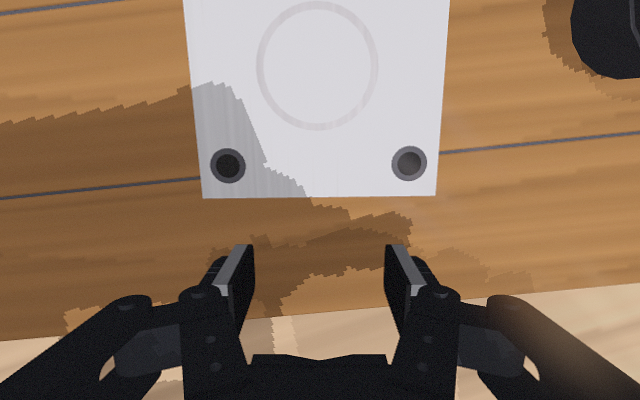

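Both views show the fingers behind the trailing end, clear of it and centred on it (gap centre column 319, plate centre column 319). Now a careful descent to find the stand's top by touch.

>>> move_arm([
  [[0,0,0.004,0,0,0],[0,0,0.007,0,0,0],[0,0,0.007,0,0,0]],
])

```text
time: 3.1
tool_pos: [477.3, -57.9, 71.9]
tcp_rot: [180.0, 0.0, -20.4]
ft_force: [-0.4, 0.6, -0.9]
finger_gap: 55.5
```

>>> move_arm([
  [[0,0,0.001,0,0,0],[0,0,0.002,0,0,0],[0,0,0.002,0,0,0]],
])

```text
time: 3.4
tool_pos: [477.5, -58.0, 70.1]
tcp_rot: [180.0, 0.0, -20.4]
ft_force: [-0.3, 0.1, -0.2]
finger_gap: 55.6
```

>>> move_arm([
  [[0,0,0.001,0,0,0],[0,0,0.002,0,0,0],[0,0,0.002,0,0,0]],
])

```text
time: 3.7
tool_pos: [477.4, -58.0, 68.1]
tcp_rot: [180.0, 0.0, -20.4]
ft_force: [0.5, 0.0, -0.3]
finger_gap: 55.6
```

>>> move_arm([
  [[0,0,0.001,0,0,0],[0,0,0.001,0,0,0]],
])

```text
time: 3.9
tool_pos: [477.5, -58.0, 67.1]
tcp_rot: [180.0, 0.0, -20.4]
ft_force: [0.3, -0.6, -0.8]
finger_gap: 55.3
```

>>> move_arm([
  [[0,0,0.001,0,0,0],[0,0,0.001,0,0,0]],
])

```text
time: 4.1
tool_pos: [477.5, -58.0, 66.2]
tcp_rot: [180.0, 0.0, -20.4]
ft_force: [0.6, -0.0, 0.8]
finger_gap: 55.2
```

>>> move_arm([
  [[0,0,0.001,0,0,0],[0,0,0.001,0,0,0]],
])

```text
time: 4.3
tool_pos: [477.5, -58.0, 65.2]
tcp_rot: [180.0, 0.0, -20.4]
ft_force: [0.1, 0.2, 1.0]
finger_gap: 55.7
```

>>> move_arm([
  [[0,0,0.001,0,0,0],[0,0,0.001,0,0,0]],
])

```text
time: 4.5
tool_pos: [477.5, -58.0, 64.2]
tcp_rot: [180.0, 0.0, -20.4]
ft_force: [-0.3, 0.6, 0.7]
finger_gap: 55.4
```

>>> move_arm([
  [[0,0,0.001,0,0,0],[0,0,0.001,0,0,0]],
])

```text
time: 4.7
tool_pos: [477.6, -58.1, 63.9]
tcp_rot: [180.0, 0.0, -20.4]
ft_force: [-2.8, 0.7, 7.2]
finger_gap: 55.1
```

Touch at TCP z = 64, so at this opening the tips stand about 4 mm below the TCP. I'll lift 3 mm and push with both fingers, turning gently towards the stand's heading (about -14.65°).

>>> move_arm([
  [[0,0,-0.0035,0,0,0],[0.006,0,-0.0035,0,0,0],[0.012,0,-0.0035,0,0,0],[0.017,0,-0.0035,0,0,0],[0.023,0,-0.0035,0,0,-0.2],[0.029,0,-0.0035,0,0,-0.5],[0.035,-0.0001,-0.0035,0,0,-0.8],[0.041,-0.0002,-0.0035,0,0,-1.05],[0.047,-0.0003,-0.0035,0,0,-1.3],[0.053,-0.0005,-0.0035,0,0,-1.6],[0.059,-0.0007,-0.0035,0,0,-1.85],[0.065,-0.0009,-0.0035,0,0,-2.1],[0.071,-0.0011,-0.0035,0,0,-2.4],[0.077,-0.0014,-0.0035,0,0,-2.7],[0.082,-0.0016,-0.0035,0,0,-2.9],[0.082,-0.0016,-0.0035,0,0,-2.9]],
])

```text
time: 6.3
tool_pos: [555.9, -85.5, 67.1]
tcp_rot: [-180.0, -0.1, -17.5]
ft_force: [-0.6, 0.4, 1.2]
finger_gap: 55.5
```

```bash
python3 - <<'E'
from h import *
s=snap('wrist','wrist3'); snap('scene','scene3'); st=sensors.sense(); print(st['time'],st['tool_pos'],st['tcp_rot'],st['ft_force'])
im=cv2.imread('pics/scene3.png')[110:290,190:410]
cv2.imwrite('pics/scene3c.png',cv2.resize(im,None,fx=3.3,fy=3.3))
print(plate_w(s)[:3])
E
```

```text
6.4 [555.44897606 -85.29659771  67.07193155] [-1.79996538e+02 -4.97862380e-02 -1.75155745e+01] [-0.01044773 -0.14478947 -0.22066569]Traceback (most recent call last):
  File "<stdin>", line 5, in <module>
  File "h.py", line 24, in plate_w
    i=1+np.argmax(st[1:,4]); ye=(l==i).astype(np.uint8)*255
        ~~~~~~~~~^^^^^^^^^^
    return _wrapfunc(a, 'argmax', axis=axis, out=out, **kwds)
    return bound(*args, **kwds)
ValueError: attempt to get argmax of an empty sequence
```

View pics/wrist3.png

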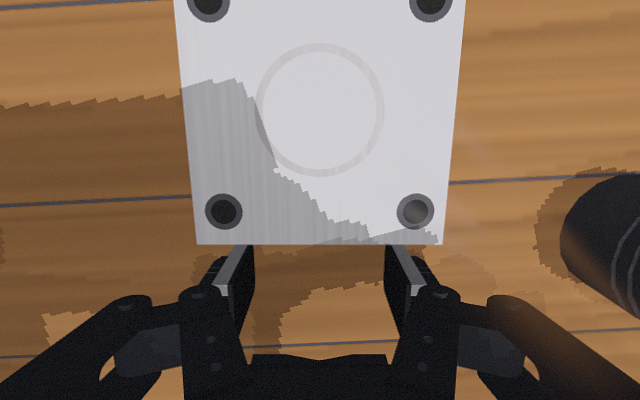

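View pics/scene3c.png

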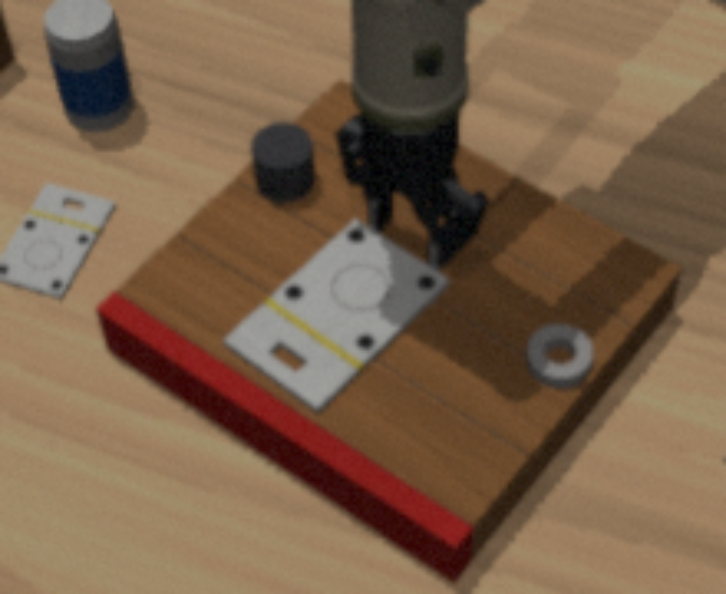

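The plate follows the fingers and the contact looks even; in the wrist view the trailing end is at row 243, squarely against both tips, and the piston is clear at the right. Now the second stage, stopping about 18 mm short.

>>> move_arm([
  [[0.005,0,0,0,0,-0.2],[0.011,-0.0001,0,0,0,-0.5],[0.017,-0.0002,0,0,0,-0.8],[0.023,-0.0003,0,0,0,-1.05],[0.029,-0.0004,0,0,0,-1.3],[0.035,-0.0005,0,0,0,-1.6],[0.041,-0.0007,0,0,0,-1.85],[0.047,-0.0009,0,0,0,-2.1],[0.053,-0.0011,0,0,0,-2.4],[0.059,-0.0014,0,0,0,-2.7],[0.064,-0.0016,0,0,0,-2.9],[0.064,-0.0016,0,0,0,-2.9],[0.064,-0.0016,0,0,0,-2.9]],
])

```text
time: 7.7
tool_pos: [616.9, -103.0, 66.8]
tcp_rot: [-180.0, -0.0, -14.6]
ft_force: [0.1, -0.1, 0.2]
finger_gap: 55.4
```

>>> move_arm([
  [[-0.01,0,0,0,0,0],[-0.02,0,-0.01,0,0,0],[-0.02,0,-0.05,0,0,0],[-0.02,0,-0.1,0,0,0],[-0.01,0,-0.14,0,0,0],[0.02,0,-0.15,0,0,0],[0.04,0,-0.15,0,0,0],[0.05,0,-0.15,0,0,0],[0.05,0,-0.15,0,0,0],[0.05,0,-0.15,0,0,0]],
])

```text
time: 8.7
tool_pos: [664.5, -115.4, 216.3]
tcp_rot: [-180.0, 0.0, -14.6]
ft_force: [0.1, 0.7, 0.5]
finger_gap: 55.6
```

```bash
python3 - <<'E'
from h import *
s=snap('wrist','wrist4'); snap('scene','scene4'); snap('side','side4');st=sensors.sense(); print(st['time'],st['tool_pos'],st['tcp_rot'],st['ft_force'])
im=cv2.imread('pics/scene4.png')[110:290,190:410]
cv2.imwrite('pics/scene4c.png',cv2.resize(im,None,fx=3.3,fy=3.3))
print(plate_w(s)[:3])
E
```

```text
8.85 [ 664.30221557 -115.28734646  216.69905377] [-1.79998864e+02  2.24534151e-02 -1.46074254e+01] [-0.05119629  0.59652804 -0.30024025]
(array([ 734.54675293, -135.05786133]), (99.83643341064453, 5.165275573730469), np.float32(-14.653664))
```

View pics/wrist4.png

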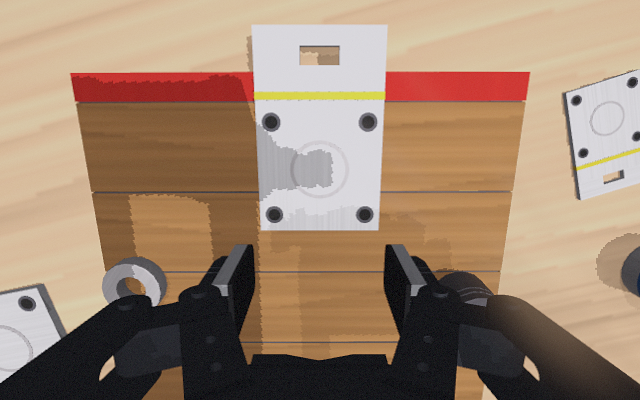

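View pics/scene4c.png

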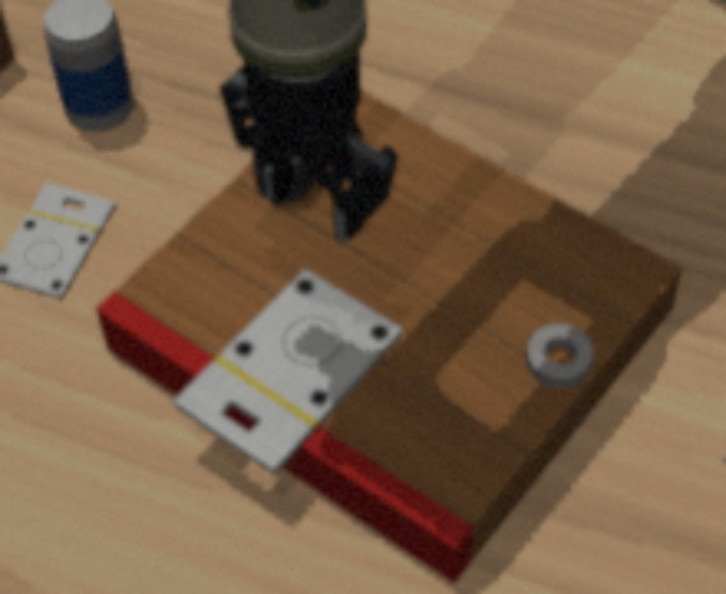

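The wrist view shows the line (row 96) parallel to the red strip and still behind its outer edge (row 72). Measuring the gap from that edge on both sides of the plate.

```bash
cat >> h.py <<'E'
def edge_w(s,clean=None):
    im=s['color'][...,::-1].copy(); hsv=cv2.cvtColor(im,cv2.COLOR_BGR2HSV)
    red=cv2.inRange(hsv,(0,150,60),(6,255,255))|cv2.inRange(hsv,(174,150,60),(179,255,255))
    pts=[]
    for u in np.unique(np.argwhere(red)[:,1]):
        v=np.where(red[:,u])[0]
        if len(v)>=12: pts.append((u,v.min()-0.5))
    pts=np.array(pts,float); P=ray(s,pts,60)[:,:2]
    for _ in range(4):
        v=cv2.fitLine(P.astype(np.float32),cv2.DIST_HUBER,0,.01,.01).ravel()
        n=np.array([v[1],-v[0]]); n*=np.sign(n[0]); d=(P-v[2:])@n; k=abs(d)<1.2; P=P[k]
    return n,float(v[2:]@n),np.degrees(np.arctan2(n[1],n[0])),len(P),d.std(),pts
def gap(s):
    n,e,a,N,sd,pts=edge_w(s); c,wh,al,ye=plate_w(s)
    print('edge n.x=%.1f ang %.2f N%d sd%.2f | line c %s wh %s ang %.2f | to go %.2f mm, askew %.2f'%(e,a,N,sd,c.round(1),np.round(wh,1),al,e-n@c,al-a))
E
python3 - <<'E'
from h import *
gap(load('wrist4'))
s=load('wrist4'); w=ray(s,[[261,230.5],[379,230.5]],68); print(w)
E
```

```text
edge n.x=762.8 ang -14.50 N322 sd0.16 | line c [ 734.5 -135.1] wh [99.8  5.2] ang -14.65 | to go 17.85 mm, askew -0.16
[[ 640.69498538  -59.72192621   68.        ]
 [ 615.3725807  -156.54446451   68.        ]]
```

Remaining distance is 17.9 mm, askew -0.16°. Push 15 mm more, then recheck.

>>> move_arm([
  [[-0.03,0,0,0,0,0],[-0.06,0,0.01,0,0,-0.15],[-0.07,0,0.05,0,0,-0.15],[-0.07,0,0.095,0,0,-0.15],[-0.07,0,0.13,0,0,-0.15],[-0.07,0,0.147,0,0,-0.15],[-0.07,0,0.15,0,0,-0.15],[-0.065,0,0.15,0,0,-0.15],[-0.06,0,0.15,0,0,-0.15],[-0.055,0,0.15,0,0,-0.15],[-0.051,0,0.15,0,0,-0.15],[-0.047,0,0.15,0,0,-0.15],[-0.043,0,0.15,0,0,-0.15],[-0.039,0,0.15,0,0,-0.15],[-0.036,0,0.15,0,0,-0.15],[-0.035,0,0.15,0,0,-0.15],[-0.035,0,0.15,0,0,-0.15],[-0.035,0,0.15,0,0,-0.15]],
])

```text
time: 10.65
tool_pos: [631.2, -106.7, 66.7]
tcp_rot: [-180.0, -0.0, -14.5]
ft_force: [-0.8, -0.0, 0.1]
finger_gap: 55.2
```

>>> move_arm([
  [[-0.005,0,0,0,0,0],[-0.02,0,-0.005,0,0,0],[-0.02,0,-0.05,0,0,0],[-0.02,0,-0.09,0,0,0],[-0.01,0,-0.12,0,0,0],[0.02,0,-0.12,0,0,0],[0.04,0,-0.12,0,0,0],[0.05,0,-0.12,0,0,0],[0.05,0,-0.12,0,0,0],[0.05,0,-0.12,0,0,0]],
])

```text
time: 11.65
tool_pos: [678.9, -119.0, 186.4]
tcp_rot: [180.0, 0.0, -14.5]
ft_force: [-0.7, -0.6, 0.2]
finger_gap: 55.6
```

```bash
python3 - <<'E'
from h import *
s=snap('wrist','wrist5'); snap('scene','scene5'); st=sensors.sense(); print(st['time'],st['tool_pos'],st['tcp_rot'],st['ft_force'])
gap(s)
E
```

```text
11.75 [ 678.79872821 -118.95259531  186.67157324] [-1.79999543e+02  2.48147716e-02 -1.44563950e+01] [ 0.37651837  0.42619948 -0.60680495]
edge n.x=762.9 ang -14.50 N354 sd0.16 | line c [ 748.1 -138.6] wh [99.6  5.3] ang -14.45 | to go 3.99 mm, askew 0.06
```

View pics/wrist5.png

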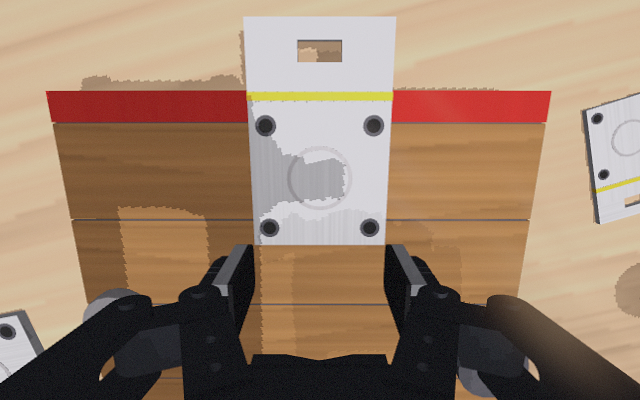

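To go 3.99 mm, askew 0.06°. The slot already hangs fully over the edge, with bench visible through it at (320,50). Now a slow final push of about 4.2 mm beyond the last contact pose, allowing for the 0.2 mm of free play.

>>> move_arm([
  [[-0.03,0,0,0,0,0],[-0.06,0,0.01,0,0,0],[-0.065,0,0.05,0,0,0],[-0.065,0,0.09,0,0,0],[-0.065,0,0.115,0,0,0],[-0.065,0,0.12,0,0,0],[-0.06,0,0.12,0,0,0],[-0.055,0,0.12,0,0,0],[-0.052,0,0.12,0,0,0],[-0.05,0,0.12,0,0,0],[-0.049,0,0.12,0,0,0],[-0.048,0,0.12,0,0,0],[-0.047,0,0.12,0,0,0],[-0.0463,0,0.12,0,0,0],[-0.0459,0,0.12,0,0,0],[-0.0458,0,0.12,0,0,0],[-0.0458,0,0.12,0,0,0],[-0.0458,0,0.12,0,0,0]],
])

```text
time: 13.55
tool_pos: [635.0, -107.7, 66.8]
tcp_rot: [-180.0, 0.0, -14.5]
ft_force: [-3.8, 1.4, 2.7]
finger_gap: 55.3
```

>>> move_arm([
  [[-0.005,0,0,0,0,0],[-0.02,0,-0.005,0,0,0],[-0.02,0,-0.05,0,0,0],[-0.02,0,-0.09,0,0,0],[-0.01,0,-0.12,0,0,0],[0.02,0,-0.12,0,0,0],[0.04,0,-0.12,0,0,0],[0.05,0,-0.12,0,0,0],[0.05,0,-0.12,0,0,0],[0.05,0,-0.12,0,0,0]],
])

```text
time: 14.55
tool_pos: [683.2, -120.1, 186.3]
tcp_rot: [-180.0, 0.0, -14.5]
ft_force: [-0.1, 0.0, -0.4]
finger_gap: 55.5
```

```bash
python3 - <<'E'
from h import *
s=snap('wrist','wrist6'); snap('scene','scene6'); st=sensors.sense(); print(st['time'],st['tool_pos'],st['tcp_rot'],st['ft_force'])
gap(s)
im=cv2.imread('pics/wrist6.png')[60:140,180:460]; cv2.imwrite('pics/wrist6c.png',cv2.resize(im,None,fx=2.8,fy=2.8,interpolation=cv2.INTER_CUBIC))
im=cv2.imread('pics/scene6.png')[110:290,190:410]
cv2.imwrite('pics/scene6c.png',cv2.resize(im,None,fx=3.3,fy=3.3))
E
```

```text
14.65 [ 682.93719131 -120.00637388  186.60524276] [-1.79999477e+02  2.13121044e-02 -1.44547523e+01] [-0.38715763 -0.36543543 -0.09164456]
edge n.x=763.2 ang -14.52 N350 sd0.22 | line c [ 752.  -139.6] wh [99.6  4.6] ang -14.28 | to go 0.21 mm, askew 0.24
```

View pics/wrist6c.png

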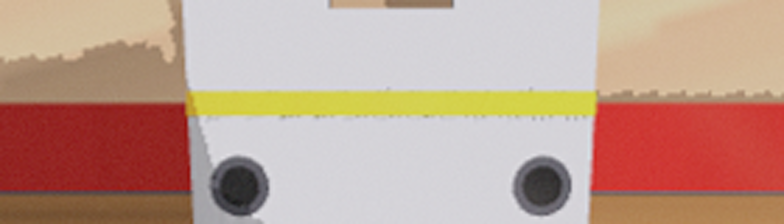

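View pics/scene6c.png

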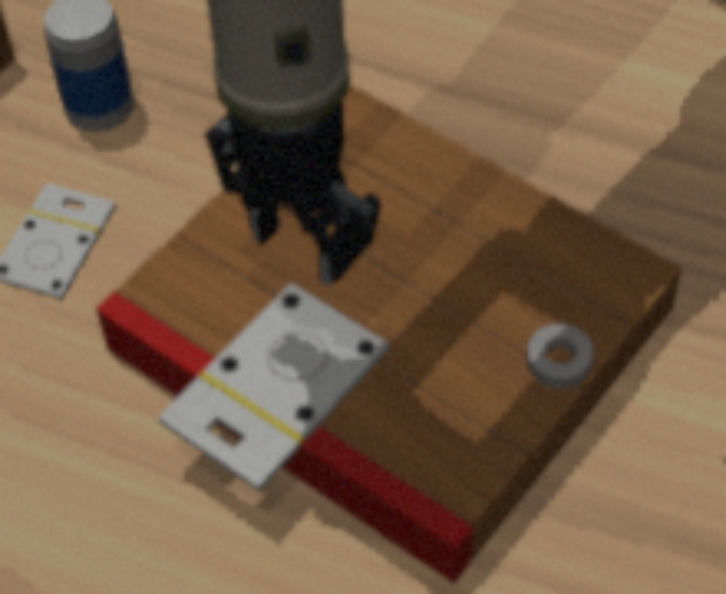

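The line's middle is 0.2 mm from the edge and 0.2° off square. In the crop it runs evenly along the red strip's outer edge on both sides. I'll retreat upward, clear of everything, and check that the other objects haven't moved.

>>> move_arm([
  [[-0.02,0,-0.03,0,0,0],[-0.06,0,-0.06,0,0,0],[-0.1,0,-0.08,0,0,0],[-0.14,0,-0.09,0,0,0],[-0.16,0,-0.09,0,0,0],[-0.17,0,-0.09,0,0,0],[-0.17,0,-0.09,0,0,0],[-0.17,0,-0.09,0,0,0]],
])

```text
time: 15.45
tool_pos: [519.2, -77.9, 276.5]
tcp_rot: [180.0, -0.0, -14.5]
ft_force: [-0.1, -0.7, -0.5]
finger_gap: 55.5
```

```bash
python3 - <<'E'
from h import *
s=snap('wrist','wrist7'); snap('side','side7'); gap(s)
st=sensors.sense(); print(st['time'],st['qd'].round(1),st['ft_force'])
a=cv2.imread('pics/side7.png')[130:290,210:440]; b=cv2.imread('pics/side0.png')[130:290,210:440]
cv2.imwrite('pics/cmp7.png',cv2.resize(np.hstack([b,a]),None,fx=1.7,fy=1.7))
E
```

```text
Traceback (most recent call last):
  File "h.py", line 42, in gap
    n,e,a,N,sd,pts=edge_w(s); c,wh,al,ye=plate_w(s)
                   ~~~~~~^^^
  File "h.py", line 36, in edge_w
    pts=np.array(pts,float); P=ray(s,pts,60)[:,:2]
                               ~~~^^^^^^^^^^
  File "h.py", line 9, in ray
    p=cv2.undistortPoints(uv[:,None],K,np.array([k1,0,0,0,0.]))[:,0]
      ~~~~~~~~~~~~~~~~~~~^^^^^^^^^^^^^^^^^^^^^^^^^^^^^^^^^^^^^^
cv2.error: OpenCV(4.12.0) /io/opencv/modules/core/src/matrix_transform.cpp:181: error: (-215:Assertion failed) _src.dims() <= 2 && esz <= 32 in function 'transpose'
```

View pics/wrist7.png

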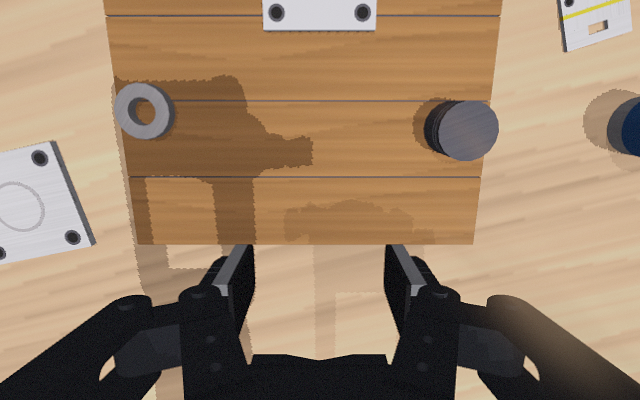

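The edge is out of this wrist view, so the gap check could not run here. The piston (467,130), bearing (144,110) and can (630,125) are all still standing in place. Comparing the side view with the start.

```bash
python3 - <<'E'
from h import *
s=load('wrist7');print('piston',ray(s,[[467,131]],105).round(),'bearing',ray(s,[[144,110]],76).round())
snap('side','side7')
st=sensors.sense(); print(st['time'],st['qd'].round(1),st['ft_force'])
a=cv2.imread('pics/side7.png')[130:290,210:440]; b=cv2.imread('pics/side0.png')[130:290,210:440]
cv2.imwrite('pics/cmp7.png',cv2.resize(np.hstack([b,a]),None,fx=1.7,fy=1.7))
E
```

```text
piston [[ 530. -212.  105.]] bearing [[619.  61.  76.]]
15.6 [ 0.   0.1  0.1 -0.   0.1  0. ] [ 0.63061324 -0.22299207 -0.51384708]
```

View pics/cmp7.png

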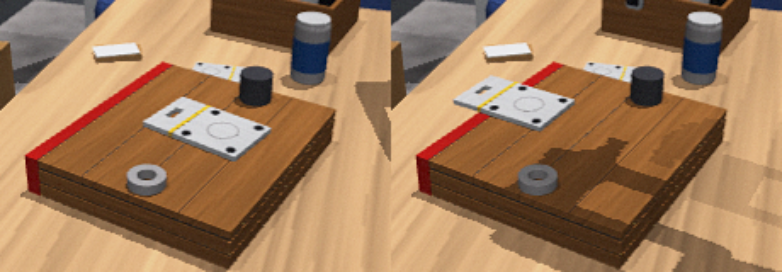

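The side view, before (left) and after (right), shows only the plate moved. It lies flat with its slot overhanging and the line along the red edge; the bearing, piston and can are where they were.

```bash
python3 -c "
from bench import hand_in
print(hand_in())"
```

```text
the job is handed in; nothing more can be done
None
```

The plate is in place: its yellow line lies along the stand's red edge and its tag slot hangs out past it. I pushed the middle-sized plate from its trailing end with two spread fingertips, in four strokes, without lifting it. I handed in at about 15.6 s.

- **Line to edge:** the last wrist-camera check put the middle of the line 0.2 mm short of the edge and 0.24° off square. The check before it read 0.06°; I did not look into the difference.
- **Other objects:** the piston and bearing measured within about 2 mm of their starting positions. The can showed no change in the side view.
- **Contact:** the arm was clear of everything and nearly still when I handed in. The highest force I saw was about 8 N, during the touch-down on the stand behind the plate.
- **Failed check:** the line could not be measured again from the retreat pose, because the edge was out of the wrist camera's view. The final side view showed the plate lying flat with the line along the edge.

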